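# Weigh a pair of steel rings on the sprung hook

## Task

Weigh the two steel rings together on the sprung weighing hook: take one ring from the wooden rack, hang it on the hook's arm and let the hook settle, then hang the other ring beside it, never letting the hook go down onto its bottom stop. Once the loaded hook has come to rest, slide the red marker level with the black pointer and let go, leaving both rings hanging. Leave the loose tools lying around where they are.

Things in the scene. Friction and masses are not known exactly. Their poses are not given: they have to be found in the camera images.
- ring_large_centre (a point): Centre of the large dark steel ring: 116 mm outside diameter, 8 mm thick, wall 14 mm wide (hole 88 mm across), 0.2 to 0.38 kg; z is the ring's axis. It starts upright in one slot of the rack, axis level, its rim's top 58 mm above the centre and free to be pinched across the 8 mm.
- ring_small_centre (a point): Centre of the small dark steel ring: 100 mm outside diameter, 8 mm thick, wall 14 mm wide (hole 72 mm across), 0.2 to 0.38 kg. The z axis is the ring's axis. It starts upright in the other slot of the rack, as the large one.
- rack: Fixed low wooden rack, 110 x 128 mm, with two upright slots 80 mm apart along its y axis (at y = +40 and -40 mm). Origin: centre of its underside. A ring in a slot stands in the rack's x-z plane on two rails, between thin steel fins that reach 75 mm up at 35 mm either side of the ring's centre; lift it straight up. Either ring can be in either slot.
- hook_arm (a point): Point on the hook arm's axis, 85 mm from the post, moving with the hook. Level yellow rod, 10 mm thick, from the post along this frame's -y; 178 mm from the post it bends up and out to a tip at 190 mm, top 23 mm above the axis. Nothing stands above the arm. Good places for the rings: 35 mm to either side (y) of this point. A hung ring's centre is 39 mm (large), 31 mm (small) below the axis.
- hook (a joint): How far the sprung hook has dipped, m: 0 unloaded (arm axis 220 mm above the bench), grows downward, bottom stop at 0.090. Spring about 150 N/m, lightly damped: it dips 13 to 26 mm for each ring and bobs at 2 to 3 Hz for 1 to 2 s.
- pointer (a point): Outer end of the black pointer that is fixed to the hook's post and moves up and down with it in front of the white graduated strip, level with the arm's axis.
- marker_tab (a point): Centre of the marker's red grip tab, 30 mm along x, 14 mm wide along y, 30 mm high, at the end of a 50 mm rod in front of the white strip on the robot's side; free to be pinched from above across y. The tab is at the same height as the marker's index.
- marker (a joint): How far the red marker is below its top position on the strip, m: 0 to 0.090, growing downward, same zero as the hook: the marker is level with the pointer when joint marker equals joint hook. It slides straight up and down with about 2 N of friction and stays where it is left.
- marker_index (a point): The marker's index point on the strip; level with the pointer when their heights are equal.
- stand: Fixed grey weighing stand, base 115 x 270 x 12 mm. Origin: underside of the base, on the axis of the sprung post. Its +z is up, its -x faces the robot, the hook's arm points along -y, the white strip (top 228 mm above the bench) is 41 to 83 mm along +y and the red marker's tab 67 mm along -x and 77 mm along +y.
- side_cutters: Side cutters with red handles, 46 x 149 x 15 mm, lying loose on the bench; a bystander. Origin: centre of its underside.
- chipping_hammer: Hammer with a wooden handle and black head, 86 x 165 x 33 mm, lying loose on the bench; a bystander. Origin: centre of its underside.
- teal_guide: Teal drill guide bar, 36 x 90 x 11 mm, lying loose on the bench; a bystander. Origin: centre of its underside.
Mind the look-alikes: they are no part of the job. Leave any yellow look-alike of the part that bears ring_large_centre alone.

How it is judged:
By the outcome, as a careful person would: the job done as asked, in the order asked, and still so for the second after the job is handed in, with the robot touching nothing.
It also fails if it takes over 72 s, if anything falls off the work surface, if the arm or the gripper's body presses on something with over 40 N, if the wrist force passes 120 N, or if a joint passes its speed limit or range.

## Robot

A 6-joint arm with a two-finger parallel gripper is mounted at the origin on a cart in front of the work surface, level with it; the furniture and walls round the work are solid. World frame = base frame: x ahead of the robot, y to its left, z up, the work surface at z = 0. Lengths are in mm, angles in rad, forces in N, time in s.
With the tool pointing down it reaches from about 350 to 975 mm from the base axis. Payload 7.1 kg.
Tool frame: the origin (TCP) lies between the finger pads; the fingertips stand 19 mm ahead of it and the grasp point (between the pads) is the TCP (ctrl.tcp_to_tips is the distance from the TCP to the fingertips, in mm); z points along the fingers, y is the line along which they close (so a half turn about z gives the same grasp; the last joint's range is limited). The gripper opens to 88 mm and grips with 3 to 60 N. Pads are 20 mm wide; open, the fingers measure 115 mm over their backs; the gripper's body (75 mm by 178 mm) begins 61 mm behind the grasp point.
Start: joints at [-1.285, 0.423, 1.63, -0, 1.089, -0.019], TCP at [187.582, -596.169, 241.675] pointing down, gripper open.
Joint ranges: [-3, 3], [-0.9, 2.11], [0.09, 2.58], [-1.31, 4.45], [0.11, 2.69], [-2.54, 2.54]. Speed limits (rad/s): [2.39, 2.39, 3.01, 3.14, 3.14, 3.14].

## Interface

Orientations are given as a rotation vector (axis times angle).
In Python, from workcell import status, optics, ctrl gives the robot as it stands. The module is installed in compiled form; this text tells all that it offers.
- The arm moves only by the shell command python3 -m inch 'ROWS'. ROWS is JSON, a list that holds one entry, the list of rows, each a list of 7 numbers: the shift along the tool's x, y, z in mm, then the turn, a rotation vector about the tool's x, y, z in rad, then the opening in per cent of the stroke, from 0 (shut) to 100 (fully open). A call has 1 to 20 rows; each row is the pose to reach, as a shift and turn from the pose commanded when the call began, along the tool's axes at that moment; what a row does not reach only later rows make up. A row lasts 1/10 s, in which the tool goes at most 50 mm and 8.59 degrees, less where a joint would pass 70% of its speed; a pose out of reach is approached as far as the arm can. A call with a gripper value outside its range is refused whole. The fingers move at their own pace and stop on an object; the grip force is fixed at half the most. Time passes only in rows, so rows that repeat a pose let the fingers close. It gives the time, the measured TCP pose, the force, the opening and the grip force at its end, in the units of the state.
- status.get_obs(): the state, without advancing time (a new reading comes with each control period).
- optics.get_image(name): name is "scene" or "side" or "wrist"; returns a dict with "frame" (400x640x3 uint8, red, green, blue), "fx", "fy", "cx", "cy" (pixels), "k1" (the pictures are not rectified: a ray, as slopes to the right and down, at radius r is drawn at 1 + k1 r^2 times it, then the intrinsics apply), "rvec" (rotation vector, rad) and "tvec" (3), from world to camera coordinates, as OpenCV has them; the wrist camera has in their place "hand_eye" (4x4, takes a point from camera to tool coordinates, whose origin is the TCP and whose axes are the flange's). Camera axes: x right, y down, z forward; pixel columns grow to the right and rows downward; lengths in mm; the calibration is good to about 2 mm. A picture is of the moment at which its call begins: read the wrist's pose just before it. There is no depth.
- ctrl.close_job(): hands the job in; it is judged then, once.
The state is a dict: "t": time; "qpos": joint angles; "qvel": joint speeds; "joint_torque": joint torques, N m; "ee_pos": TCP position; "orientation": TCP orientation; "ft_force": force on the tool from outside, world axes, zero at the start; "moment": the same for the moment, N m; "width": finger opening in mm; "grasp_force": force on a finger pad.
Only numpy, scipy, OpenCV 4.12 (cv2) and the standard library are available. Lean on these libraries where they do the work, as an engineer would, in place of code of your own. Each camera call takes 0.05 s, during which the arm holds its last target. There are 200 camera calls.

## Working session

There is one attempt and no reset: what is moved stays moved. The work goes in short steps, Python scripts to look and compute and a shell command to move; the robot and the scene stay as the last step left them, time stands still between calls to the robot, and variables do not carry over. Pictures are saved under pics/ and viewed, at most 10 in all, crops included, and the job is handed in when it is done.

```bash
mkdir -p pics; cat > h.py <<'E'
import numpy as np, cv2
from scipy.spatial.transform import Rotation as R
from workcell import status, optics, ctrl
def grab(n):
    o=status.get_obs(); d=optics.get_image(n)
    K=np.array([[d['fx'],0,d['cx']],[0,d['fy'],d['cy']],[0,0,1.]])
    k=np.array([d['k1'],0,0,0,0.])
    if 'rvec' in d:
        Rw=R.from_rotvec(np.ravel(d['rvec'])).as_matrix(); t=np.ravel(d['tvec'])
    else:
        T=np.eye(4);T[:3,:3]=R.from_rotvec(o['orientation']).as_matrix();T[:3,3]=o['ee_pos']
        M=np.linalg.inv(T@np.array(d['hand_eye'])); Rw=M[:3,:3];t=M[:3,3]
    return dict(f=d['frame'],K=K,k=k,R=Rw,t=t)
def ray(c,uv):
    p=cv2.undistortPoints(np.array([[uv]],float),c['K'],c['k'])[0,0]
    return -c['R'].T@c['t'], c['R'].T@np.array([p[0],p[1],1.])
def plane(c,uv,val,ax=2):
    o,d=ray(c,uv); return o+d*(val-o[ax])/d[ax]
def tri(c1,uv1,c2,uv2):
    o1,d1=ray(c1,uv1);o2,d2=ray(c2,uv2)
    s=np.linalg.lstsq(np.c_[d1,-d2],o2-o1,rcond=None)[0]
    a,b=o1+d1*s[0],o2+d2*s[1]; return (a+b)/2, np.linalg.norm(a-b)
def proj(c,P):
    return cv2.projectPoints(np.array(P,float).reshape(-1,3),R.from_matrix(c['R']).as_rotvec(),c['t'],c['K'],c['k'])[0][:,0]
def save(n,im): cv2.imwrite('pics/'+n,im[:,:,::-1])
E
python3 - <<'E'
from h import *
import pickle
o=status.get_obs(); print({k:np.round(v,3) for k,v in o.items()}, R.from_rotvec(o['orientation']).as_matrix().round(3))
D={n:grab(n) for n in('scene','side','wrist')}
pickle.dump(D,open('d0.pkl','wb'))
for n in D: save(n+'0.png',D[n]['f']); print(n,-D[n]['R'].T@D[n]['t'],D[n]['R'][2])
E
```

```text
{'t': np.float64(0.0), 'qpos': array([-1.285,  0.424,  1.631, -0.   ,  1.089, -0.019]), 'qvel': array([ 0.001,  0.001, -0.001,  0.001,  0.   , -0.001]), 'joint_torque': array([-1.0000e-03, -5.4463e+01, -2.7367e+01,  6.4000e-02,  2.3000e-02,
       -0.0000e+00]), 'ee_pos': array([ 187.432, -595.661,  240.917]), 'orientation': array([-3.104, -0.477,  0.   ]), 'ft_force': array([ 0.094, -0.144, -0.587]), 'moment': array([0.025, 0.073, 0.03 ]), 'grasp_force': np.float64(0.0), 'width': np.float64(87.918)} [[ 0.954  0.3   -0.   ]
 [ 0.3   -0.954  0.001]
 [ 0.    -0.002 -1.   ]]
scene [-286.15188576  427.88036955  816.64085179] [ 0.66029842 -0.50010549 -0.56026823]
side [406.41144235 793.87444218 678.39409728] [ 0.10197273 -0.86127238 -0.49780664]
wrist [ 260.69963242 -572.9002858   383.62504282] [-0.26518419 -0.08312082 -0.96060828]
```

View pics/scene0.png

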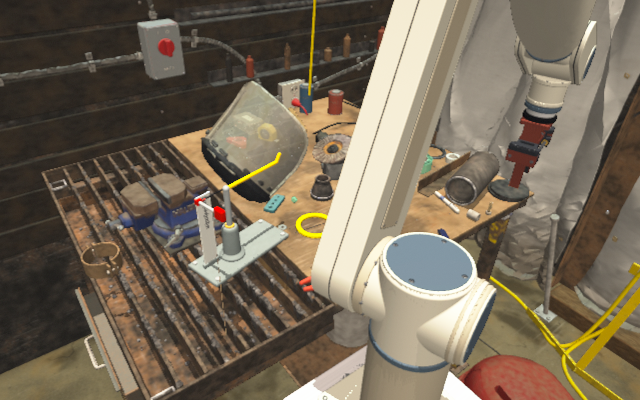

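View pics/side0.png

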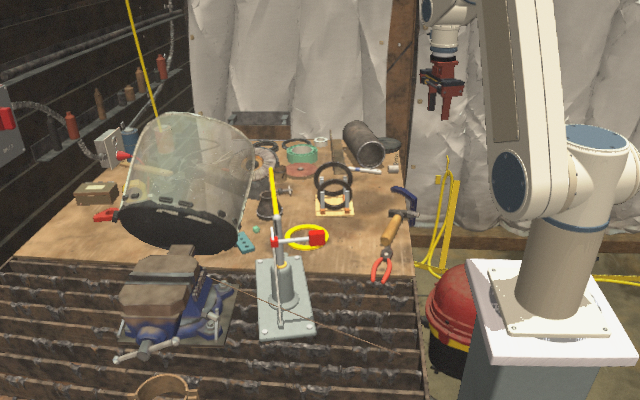

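The scene view shows the stand at about (225,240), and the robot arm hides the rack. The side view shows the rack with two dark rings at (335,190), the stand at (285,290) and the marker's red tab at (317,237). A yellow ring, the look-alike, lies flat at (307,237). I'll enlarge to confirm.

```bash
python3 - <<'E'
from h import *
import pickle
D=pickle.load(open('d0.pkl','rb'))
s=cv2.resize(D['side']['f'][150:345,240:370],None,fx=3,fy=3,interpolation=cv2.INTER_CUBIC)
q=cv2.resize(D['scene']['f'][145:285,180:300],None,fx=3.3,fy=3.3,interpolation=cv2.INTER_CUBIC)
q=cv2.copyMakeBorder(q,0,s.shape[0]-q.shape[0],0,0,cv2.BORDER_CONSTANT)
save('crop1.png',np.hstack([s,q])); print(s.shape,q.shape)
c=D['side']
for uv in [(335,213),(285,300),(307,237)]: print(uv,plane(c,uv,0))
for uv in [(232,250)]: print(uv,plane(D['scene'],uv,12))
E
```

```text
(585, 390, 3) (585, 396, 3)
(335, 213) [ 487.84975856 -354.89279149    0.        ]
(285, 300) [572.13023652  28.47534833   0.        ]
(307, 237) [ 553.6949304 -225.0182318    0.       ]
(232, 250) [584.2418752   32.98630295  12.        ]
```

View pics/crop1.png

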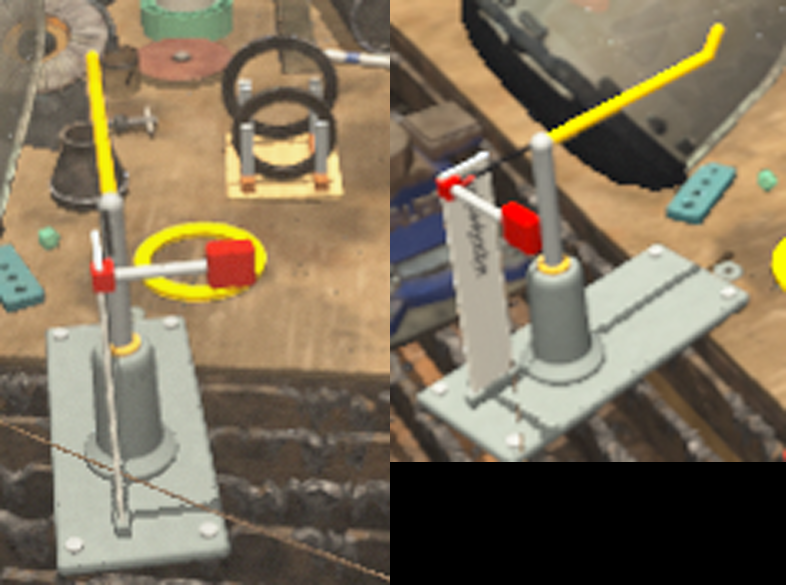

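The two dark upright rings are the ones wanted: the large one, behind, at side px (333,178) and the small one, in front, at (335,193). They are dark and stand in the rack. The yellow ring lying flat at (307,237) is the look-alike and stays put. Next I'll move the wrist camera over the rack and triangulate the stand.

```bash
python3 -m inch '[[[303,-89,-59,0,0,0.305,100],[303,-89,-59,0,0,0.305,100],[303,-89,-59,0,0,0.305,100],[303,-89,-59,0,0,0.305,100],[303,-89,-59,0,0,0.305,100],[303,-89,-59,0,0,0.305,100],[303,-89,-59,0,0,0.305,100],[303,-89,-59,0,0,0.305,100],[303,-89,-59,0,0,0.305,100],[303,-89,-59,0,0,0.305,100]]]'
python3 - <<'E'
from h import *
import pickle
D=pickle.load(open('d0.pkl','rb'))
W=grab('wrist'); D['w1']=W; pickle.dump(D,open('d0.pkl','wb')); save('w1.png',W['f'])
a,b=D['scene'],D['side']
# masks: red tab and yellow arm
def red(f): h=cv2.cvtColor(f,cv2.COLOR_RGB2HSV); return (((h[...,0]<6)|(h[...,0]>174))&(h[...,1]>190)&(h[...,2]>120)).astype(np.uint8)
def yel(f): h=cv2.cvtColor(f,cv2.COLOR_RGB2HSV); return ((h[...,0]>22)&(h[...,0]<34)&(h[...,1]>180)&(h[...,2]>150)).astype(np.uint8)
for n,c in(('scene',a),('side',b)):
  for nm,m in(('red',red(c['f'])),('yel',yel(c['f']))):
    k,l,s,ce=cv2.connectedComponentsWithStats(m)
    for i in range(1,k):
      if s[i,4]>15: print(n,nm,s[i],ce[i].round(1))
E
```

```text
t: 1.15
ee_pos: [448.8, -420.8, 300.1]
orientation: [-3.141, 0.002, 0.002]
ft_force: [-0.4, 0.4, 1.1]
width: 87.5
grasp_force: 0.0
scene red [159  41  15  15 152] [166.2  47.6]
scene red [293 102   7   4  17] [295.5 103.8]
scene red [194 199  10   7  29] [197.3 201.1]
scene red [214 206  12  16 142] [219.4 213.6]
scene yel [308   0   8  95 219] [311.5  45.8]
scene yel [228 152  53  36 234] [254.8 171.8]
scene yel [295 213  32  25 304] [308.7 224.3]
scene yel [631 263   9  10  61] [634.7 267.5]
scene yel [ 539  273  101  127 1903] [596.3 333.9]
scene yel [490 276  48  44 163] [511.7 294.5]
scene yel [596 380  26  20  50] [608.8 390.3]
side red [309 230  16  16 214] [316.4 237.3]
side red [271 237   7  10  42] [274.  242.4]
side yel [126   0  32 117 286] [141.   58.6]
side yel [269 167  10  47 202] [273.1 191.3]
side yel [ 414  170   46  109 1106] [442.4 229.1]
side yel [436 176   4   8  27] [437.6 179.5]
side yel [285 224  44  18 220] [305.6 229.7]
side yel [288 243  31   7 125] [301.7 246.5]
side yel [593 275  47  11 280] [617.4 279.1]
side yel [452 342   8   7  19] [455.8 344.9]
side yel [464 346   5   5  17] [465.6 347.8]
```

View pics/w1.png

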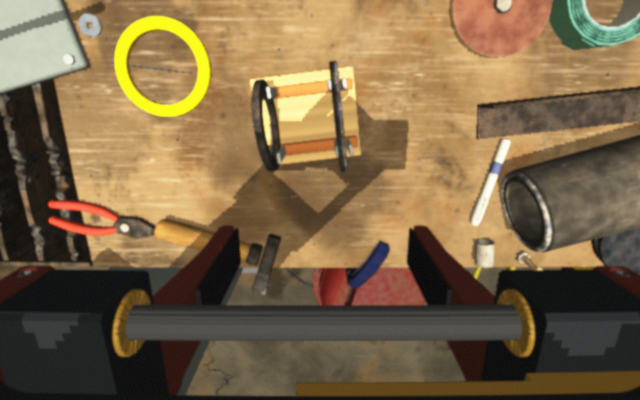

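The wrist view shows the large ring edge-on from (333,62) to (344,170) and the small ring as a narrow ellipse about (265,125). The rack is slightly yawed, and the yellow look-alike lies at (162,65). I'll measure the rings from the dark masks and triangulate the stand.

```bash
python3 - <<'E'
from h import *
import pickle
D=pickle.load(open('d0.pkl','rb')); a,b,w=D['scene'],D['side'],D['w1']
print('fx',w['K'][0,0],b['K'][0,0])
g=w['f'].max(2)
for (x0,x1,n) in((245,285,'small'),(325,352,'large')):
  m=np.zeros_like(g); m[55:178,x0:x1]=(g[55:178,x0:x1]<62)
  k,l,s,ce=cv2.connectedComponentsWithStats(m); i=1+np.argmax(s[1:,4]); m=(l==i); print(n,s[i],ce[i])
  for v in range(s[i,1],s[i,1]+s[i,3],9):
    r=np.where(m[v])[0]; print((v,r.min(),r.max(),len(r)),end=' ')
  print()
gs=b['f'].max(2); m=(gs[155:222,305:360]<60).astype(np.uint8)
k,l,s,ce=cv2.connectedComponentsWithStats(m)
for i in range(1,k):
  if s[i,4]>40: print('side dark',s[i],ce[i])
for v in range(0,60,3):
  r=np.where(m[v])[0]; print(v+155, r+305 if len(r)<14 else (r.min()+305,r.max()+305,len(r)))
# rims: stand
print('tab',tri(a,(219.4,213.6),b,(316.4,237.3)))
print('idx',tri(a,(197.3,201.1),b,(274,242.4)))
for n,c,lo in(('scene',a,(225,150,285,190)),('side',b,(265,165,281,216))):
  h=cv2.cvtColor(c['f'],cv2.COLOR_RGB2HSV); x0,y0,x1,y1=lo
  m=((h[...,0]>20)&(h[...,0]<36)&(h[...,1]>150)&(h[...,2]>100))
  if n=='scene':
    for x in range(x0,x1,4):
      r=np.where(m[y0:y1,x])[0]; print((x,round(r.mean()+y0,1),len(r)) if len(r) else x,end=' ')
  else:
    for y in range(y0,y1,4):
      r=np.where(m[y,x0:x1])[0]; print((y,round(r.mean()+x0,1),len(r)) if len(r) else y,end=' ')
  print()
E
```

```text
fx 339.25274438131254 462.5711218972465
small [256 119  24  52 488] [268.02254098 151.12704918]
(119, np.int64(261), np.int64(261), 1) (128, np.int64(262), np.int64(262), 1) (137, np.int64(257), np.int64(277), 8) (146, np.int64(259), np.int64(279), 13) (155, np.int64(262), np.int64(275), 14) (164, np.int64(265), np.int64(277), 13) 
large [332  84   9  63 189] [336.46560847 116.87301587]
(84, np.int64(333), np.int64(333), 1) (93, np.int64(333), np.int64(336), 4) (102, np.int64(334), np.int64(336), 3) (111, np.int64(335), np.int64(336), 2) (120, np.int64(336), np.int64(338), 3) (129, np.int64(337), np.int64(339), 3) (138, np.int64(337), np.int64(340), 4) 
155 []
158 []
161 []
164 []
167 []
170 []
173 []
176 []
179 []
182 [350]
185 []
188 []
191 []
194 []
197 []
200 []
203 []
206 []
209 []
212 []
tab (array([490.19819293,  97.43416759, 215.73964361]), np.float64(1.7824511795545686))
idx (array([565.00530385, 116.8356739 , 214.82080393]), np.float64(2.557698304508356))
225 (229, np.float64(185.5), 4) (233, np.float64(184.0), 5) (237, np.float64(182.0), 5) (241, np.float64(180.0), 5) (245, np.float64(178.0), 5) (249, np.float64(176.0), 5) (253, np.float64(173.5), 4) (257, np.float64(171.5), 4) (261, np.float64(169.0), 5) (265, np.float64(167.0), 5) (269, np.float64(165.0), 5) (273, np.float64(163.0), 5) (277, np.float64(157.5), 10) 281 
165 (169, np.float64(270.5), 4) (173, np.float64(271.0), 5) (177, np.float64(271.0), 5) (181, np.float64(271.5), 4) (185, np.float64(272.0), 5) (189, np.float64(273.0), 5) (193, np.float64(273.0), 5) (197, np.float64(273.5), 6) (201, np.float64(274.0), 5) (205, np.float64(274.5), 6) (209, np.float64(275.5), 6) (213, np.float64(275.5), 6)
```

```bash
python3 - <<'E'
from h import *
import pickle
D=pickle.load(open('d0.pkl','rb')); a,b,w=D['scene'],D['side'],D['w1']
for uv in((229,185.5),(233,184),(253,174),(269,165),(273,163)): print('sc',uv,plane(a,uv,220).round(1))
for uv in((213,275.5),(201,274),(189,272.7),(177,271.2)): print('sd',uv,plane(b,uv[::-1],220).round(1))
A=cv2.resize(w['f'][50:180,240:365],None,fx=4,fy=4,interpolation=cv2.INTER_CUBIC)
B=cv2.resize(b['f'][155:221,310:360],None,fx=5.5,fy=5.5,interpolation=cv2.INTER_CUBIC)
B=cv2.copyMakeBorder(B,0,A.shape[0]-B.shape[0],0,0,cv2.BORDER_CONSTANT)
save('crop2.png',np.hstack([A,B])); print(A.shape,B.shape)
E
```

```text
sc (229, 185.5) [578.4  26.3 220. ]
sc (233, 184) [578.9  14.9 220. ]
sc (253, 174) [592.7 -49.9 220. ]
sc (269, 165) [ 608.9 -108.1  220. ]
sc (273, 163) [ 612.  -122.6  220. ]
sd (213, 275.5) [578.1  24.5 220. ]
sd (201, 274) [589.9 -23.6 220. ]
sd (189, 272.7) [602.5 -76.4 220. ]
sd (177, 271.2) [ 616.8 -134.7  220. ]
(520, 500, 3) (520, 275, 3)
```

View pics/crop2.png

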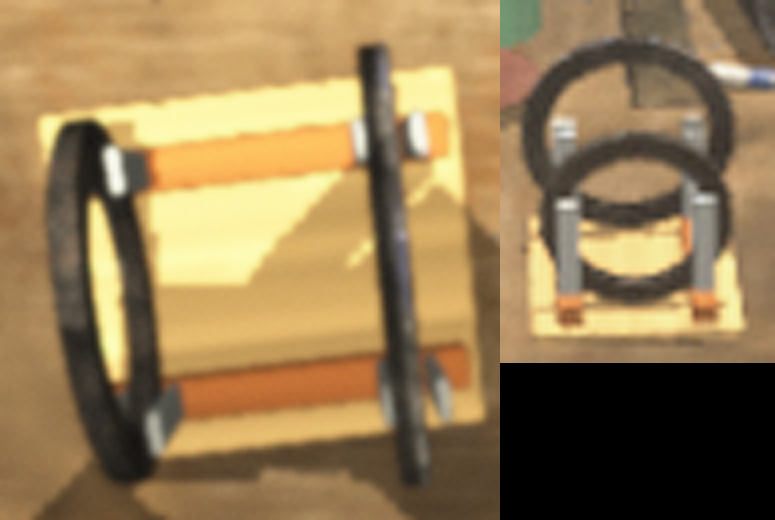

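```bash
python3 - <<'E'
from h import *
import pickle
D=pickle.load(open('d0.pkl','rb')); a,b,w=D['scene'],D['side'],D['w1']
print('L top',tri(w,(338,116),b,(333.3,162.6)))
print('S top',tri(w,(256.5,118.8),b,(334.9,179.5)))
for z in(65,70,75):
  p,q=plane(w,(333,61.2),z),plane(w,(343.3,171.2),z); print('L',z,p,q,np.linalg.norm(p-q),np.arctan2(*(p-q)[1::-1]))
  p,q=plane(w,(240+80/4,50+120/4),z),plane(w,(240+128/4,50+482/4),z); print('S',z,p,q,np.linalg.norm(p-q),np.arctan2(*(p-q)[1::-1]))
# base corners (z~10?)
for uv in((40,118),(450,68),(484,415)): print(plane(w,(240+uv[0]/4,50+uv[1]/4),10).round(1))
E
```

```text
L top (array([ 501.22253685, -434.80213986,  122.40616219]), np.float64(7.633677921244389))
S top (array([ 494.49614317, -356.35523144,  106.38121253]), np.float64(13.835607278877028))
L 65 [ 557.58033564 -430.95059275   65.        ] [ 439.697303   -443.56768508   65.        ] 118.5563174312516 0.10662469335542835
S 65 [ 538.89063446 -353.60611407   65.        ] [ 440.54074526 -362.30744615   65.        ] 98.73405636320052 0.08824346344875726
L 70 [ 557.15742677 -430.81734932   70.        ] [ 440.83517081 -443.26739077   70.        ] 116.98662642829635 0.10662469335542848
S 70 [ 538.71517808 -354.49691503   70.        ] [ 441.66744586 -363.08304108   70.        ] 97.4268129929899 0.08824346344875729
L 75 [ 556.7345179  -430.68410588   75.        ] [ 441.97303862 -442.96709646   75.        ] 115.41693542534104 0.1066246933554282
S 75 [ 538.5397217  -355.38771599   75.        ] [ 442.79414645 -363.85863601   75.        ] 96.11956962277927 0.08824346344875672
[ 541.4 -331.7   10. ]
[ 555.7 -455.9   10. ]
[ 450.2 -469.3   10. ]
```

```bash
python3 - <<'E'
from h import *
import pickle
D=pickle.load(open('d0.pkl','rb')); b=D['side']
for v in(162.3,163): print('L',plane(b,(333.3,v),-437.5,1))
for v in(179.2,180): print('S',plane(b,(334.9,v),-359,1))
# bottom outer edge of small, fin tops in front slot
print('Sbot',plane(b,(310+135/5.5,155+300/5.5),-359,1), 'fins',plane(b,(310+68/5.5,155+200/5.5),-355,1),plane(b,(310+205/5.5,155+196/5.5),-355,1))
print('Lbot',plane(b,(310+133/5.5,155+225/5.5),-437.5,1))
E
```

```text
L [ 497.59763472 -437.5         122.58415109]
L [ 497.61666806 -437.5         120.34971371]
S [ 487.75380544 -359.          106.69598646]
S [ 487.77001866 -359.          104.21296544]
Sbot [ 489.38799759 -359.            9.10151462] fins [ 523.14383049 -355.           69.55356593] [ 452.95724498 -355.           73.84971381]
Lbot [ 495.83364263 -437.5          11.26740127]
```

```bash
python3 -m inch '[[[50,17,60,0,0,-0.105,50],[50,17,100,0,0,-0.105,50],[50,17,120,0,0,-0.105,50],[50,17,120,0,0,-0.105,50],[50,17,140,0,0,-0.105,50],[50,17,155,0,0,-0.105,50],[50,17,169,0,0,-0.105,50],[50,17,169,0,0,-0.105,50],[50,17,169,0,0,-0.105,50]]]'
python3 - <<'E'
from h import *
s=grab('side'); w=grab('wrist')
S=cv2.resize(s['f'][100:220,290:390],(500,600),interpolation=cv2.INTER_CUBIC)
save('g1.png',np.hstack([S,cv2.resize(w['f'],(300,188)) if 0 else np.vstack([cv2.resize(w['f'][100:400,170:470],(300,300)),np.zeros((300,300,3),np.uint8)])]))
E
```

```text
t: 2.1
ee_pos: [499.9, -437.7, 132.2]
orientation: [3.137, 0.164, 0.0]
ft_force: [-0.8, -0.3, 0.4]
width: 44.1
grasp_force: 0.0
```

View pics/g1.png

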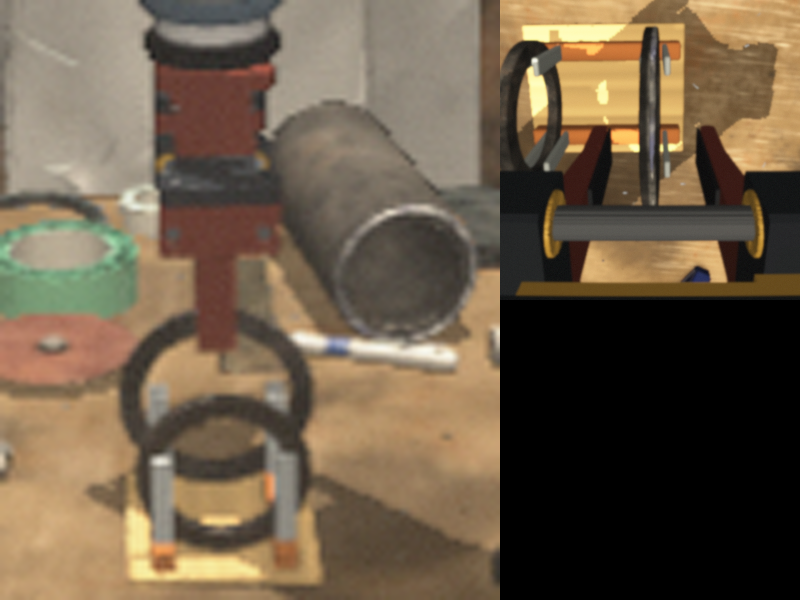

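The side view shows the fingers straddling the large ring's rim, with the tip at about (215,348) of the crop. The wrist crop has the ring centred between the fingers at (650,120). I'll close and lift.

```bash
python3 -m inch '[[[0,0,0,0,0,0,0],[0,0,0,0,0,0,0],[0,0,0,0,0,0,0],[0,0,0,0,0,0,0],[0,0,0,0,0,0,0],[0,0,-5,0,0,0,0],[0,0,-20,0,0,0,0],[0,0,-40,0,0,0,0],[0,0,-60,0,0,0,0],[0,0,-60,0,0,0,0],[0,0,-60,0,0,0,0],[0,0,-60,0,0,0,0]]]'
```

```text
t: 3.4
ee_pos: [499.3, -436.8, 190.7]
orientation: [-3.136, -0.164, 0.002]
ft_force: [-0.0, 0.3, -4.1]
width: 8.0
grasp_force: 29.9
```

```bash
python3 - <<'E'
from h import *
import pickle
D=pickle.load(open('d0.pkl','rb')); a,b=D['scene'],D['side']
for uv in((180,255),(225,250),(245,210)): print('side',uv,plane(b,uv,0).round())
for uv in((210,165),(265,200),(290,185),(305,150)): print('scene',uv,plane(a,uv,0).round())
for uv in((255,160),): print('side right silhouette',[plane(b,uv,y,1).round() for y in(-100,-200,-300)])
P=[[645,-285,300],[602,-100,300],[640,-100,300]]
print(proj(a,P).round(),proj(b,P).round())
E
```

```text
side (180, 255) [ 870. -120.    0.]
side (225, 250) [ 758. -151.    0.]
side (245, 210) [ 754. -357.    0.]
scene (210, 165) [1059. -130.    0.]
scene (265, 200) [ 755. -176.    0.]
scene (290, 185) [ 784. -292.    0.]
scene (305, 150) [ 959. -481.    0.]
side right silhouette [array([ 642., -100.,  277.]), array([ 668., -200.,  232.]), array([ 694., -300.,  187.])]
[[315. 117.]
 [267. 140.]
 [259. 134.]] [[269. 121.]
 [272. 150.]
 [255. 150.]]
```

```bash
python3 -m inch '[[[0,0,-40,0,0,0,0],[0,0,-80,0,0,0,0],[20,-35,-102,0,0,-0.03,0],[40,-75,-102,0,0,-0.06,0],[60,-115,-102,0,0,-0.09,0],[78,-155,-102,0,0,-0.125,0],[96,-180,-102,0,0,-0.125,0],[115,-210,-102,0,0,-0.125,0],[132,-238,-102,0,0,-0.125,0],[132,-238,-102,0,0,-0.125,0],[132,-238,-102,0,0,-0.125,0],[132,-238,-102,0,0,-0.125,0],[132,-238,-102,0,0,-0.125,0]]]'
python3 - <<'E'
from h import *
s=grab('side'); a=grab('scene')
S=cv2.resize(s['f'][80:230,230:330],(400,600),interpolation=cv2.INTER_CUBIC)
A=cv2.resize(a['f'][80:230,200:300],(400,600),interpolation=cv2.INTER_CUBIC)
save('g2.png',np.hstack([S,A]))
E
```

```text
t: 4.7
ee_pos: [605.7, -187.9, 293.3]
orientation: [-3.121, -0.358, 0.001]
ft_force: [-0.2, -0.4, -3.3]
width: 7.7
grasp_force: 30.0
```

View pics/g2.png

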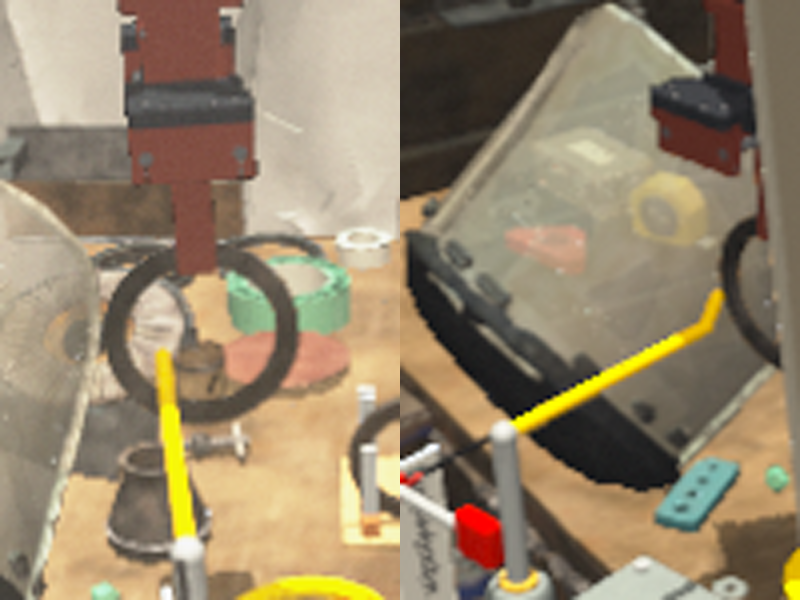

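The side half shows the large ring around the arm's tip at (165,350), well inside the hole. The scene half shows the tip just short of the ring. The path is clear, so I'll thread it on.

```bash
python3 -m inch '[[[5,-19,0,0,0,0,0],[10,-38,0,0,0,0,0],[15,-57,0,0,0,0,0],[20,-77,0,0,0,0,0],[20,-102,0,0,0,0,0],[20,-127,0,0,0,0,0],[20,-152,0,0,0,0,0],[20,-170,0,0,0,0,0],[20,-177,10,0,0,0,0],[20,-177,22,0,0,0,0],[20,-177,32,0,0,0,0],[20,-177,37,0,0,0,0],[20,-177,37,0,0,0,0],[20,-177,37,0,0,0,0]]]'
python3 -m inch '[[[0,0,5,0,0,0,0],[0,0,10,0,0,0,0],[0,0,15,0,0,0,0],[0,0,19,0,0,0,0],[0,0,22,0,0,0,0],[0,0,22,0,0,0,0],[0,0,22,0,0,0,0]]]'
```

```text
t: 6.2
ee_pos: [585.7, -10.6, 256.5]
orientation: [3.121, 0.359, -0.0]
ft_force: [1.0, -0.7, -3.3]
width: 8.0
grasp_force: 30.0
t: 6.9
ee_pos: [585.5, -10.0, 234.8]
orientation: [3.121, 0.36, 0.0]
ft_force: [1.2, -0.2, -2.3]
width: 7.3
grasp_force: 30.8
```

```bash
python3 -m inch '[[[0,0,4,0,0,0,0],[0,0,8,0,0,0,0],[0,0,12,0,0,0,0],[0,0,12,0,0,0,0],[0,0,12,0,0,0,0]]]'
python3 - <<'E'
from h import *
print(status.get_obs()['ft_force'])
s=grab('side'); a=grab('scene')
S=cv2.resize(s['f'][100:300,230:340],(330,600),interpolation=cv2.INTER_CUBIC)
A=cv2.resize(a['f'][100:250,180:300],(470,588),interpolation=cv2.INTER_CUBIC)
save('g3.png',np.hstack([S,np.vstack([A,np.zeros((12,470,3),np.uint8)])]))
E
```

```text
t: 7.4
ee_pos: [585.6, -10.0, 222.7]
orientation: [3.121, 0.36, 0.0]
ft_force: [0.3, -1.5, -0.7]
width: 7.9
grasp_force: 31.7
[ 0.31171703 -1.47863107 -0.67454355]
```

View pics/g3.png

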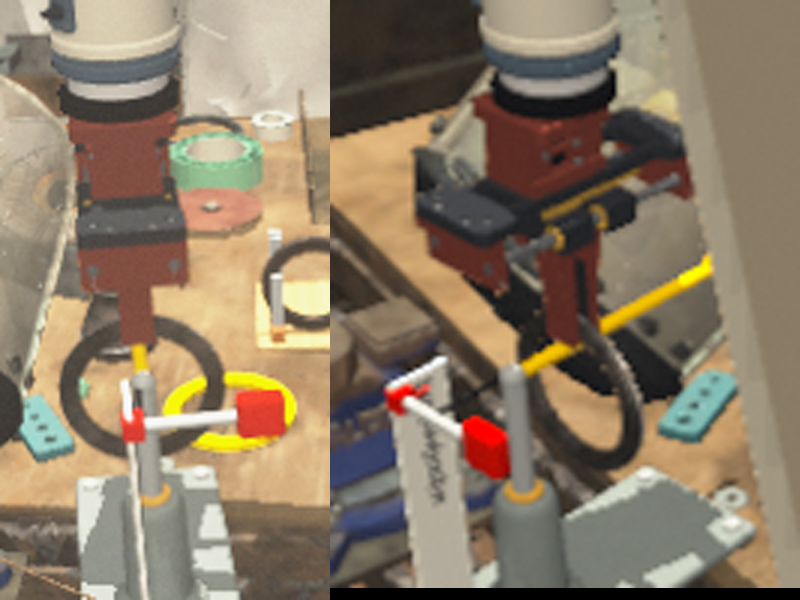

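The side and scene halves show the large ring on the yellow arm with the arm dipped. I'll release and back straight up.

```bash
python3 -m inch '[[[0,0,0,0,0,0,30],[0,0,0,0,0,0,30],[0,0,0,0,0,0,30],[0,0,0,0,0,0,30],[0,0,-10,0,0,0,30],[0,0,-30,0,0,0,30],[0,0,-60,0,0,0,30],[0,0,-100,0,0,0,30],[0,0,-100,0,0,0,30],[0,0,-100,0,0,0,30]]]'
```

```text
t: 8.5
ee_pos: [585.9, -9.9, 324.2]
orientation: [3.12, 0.36, 0.004]
ft_force: [-0.7, -0.6, -0.3]
width: 26.6
grasp_force: 0.0
```

```bash
python3 -m inch '[[[-25,45,0,0,0,0.02,50],[-50,90,0,0,0,0.04,50],[-75,135,20,0,0,0.06,50],[-100,180,40,0,0,0.08,50],[-125,225,70,0,0,0.1,50],[-150,270,100,0,0,0.125,50],[-173,318,135,0,0,0.125,50],[-173,318,144,0,0,0.125,50],[-173,318,160,0,0,0.125,50],[-173,318,185,0,0,0.125,50],[-173,318,208,0,0,0.125,50],[-173,318,208,0,0,0.125,50],[-173,318,208,0,0,0.125,50],[-173,318,208,0,0,0.125,50]]]'
python3 - <<'E'
from h import *
s=grab('side'); w=grab('wrist')
S=cv2.resize(s['f'][80:320,240:400],(400,600),interpolation=cv2.INTER_CUBIC)
W=cv2.resize(w['f'][0:300,170:470],(400,400))
save('g4.png',np.hstack([S,np.vstack([W,np.zeros((200,400,3),np.uint8)])]))
E
```

```text
t: 9.9
ee_pos: [489.9, -359.1, 115.5]
orientation: [3.137, 0.165, 0.001]
ft_force: [0.9, -1.5, 0.9]
width: 43.8
grasp_force: 0.0
```

View pics/g4.png

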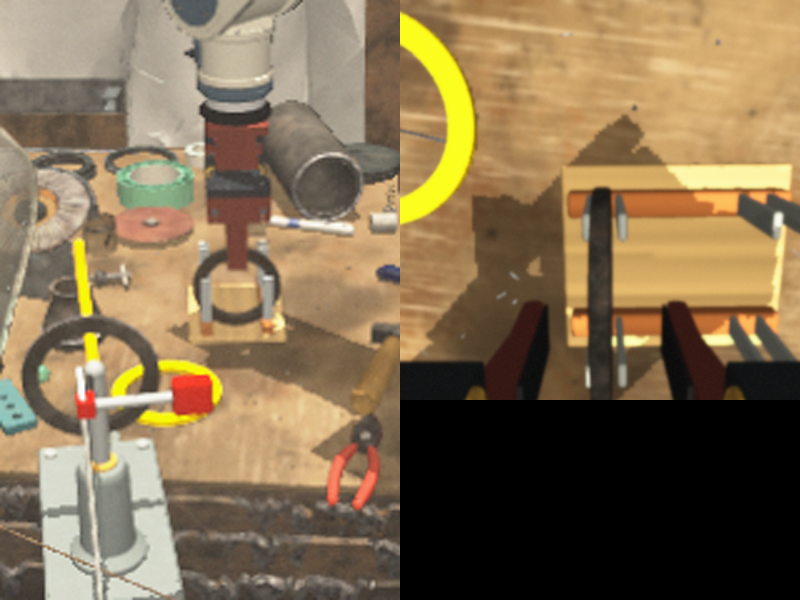

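The small ring is centred between the fingers (wrist half, x≈600), and the large ring hangs on the hook. I'll grip and lift.

```bash
python3 -m inch '[[[0,0,0,0,0,0,0],[0,0,0,0,0,0,0],[0,0,0,0,0,0,0],[0,0,0,0,0,0,0],[0,0,0,0,0,0,0],[0,0,-5,0,0,0,0],[0,0,-20,0,0,0,0],[0,0,-40,0,0,0,0],[0,0,-60,0,0,0,0],[0,0,-60,0,0,0,0],[0,0,-60,0,0,0,0],[0,0,-60,0,0,0,0]]]'
python3 - <<'E'
from h import *
def yel(c):
  h=cv2.cvtColor(c['f'],cv2.COLOR_RGB2HSV); return ((h[...,0]>20)&(h[...,0]<36)&(h[...,1]>150)&(h[...,2]>100))
a,b=grab('scene'),grab('side'); mb=yel(b); ma=yel(a)
# hook height: arm seen by scene & side; model line x=594-0.234*(y+45)
def height(c,uv):  # intersect ray with the arm's vertical plane
  o,d=ray(c,uv); n=np.array([.9737,.228,0]); p0=np.array([593.5,-45,0]); return o+d*(n@(p0-o))/(n@d)
for x in(260,264,268): 
  r=np.where(ma[140:215,x])[0]+140; print('sc',x,r.mean(),len(r),height(a,(x,r.mean())).round(1))
for y in(180,184,188,192,196): 
  r=np.where(mb[y,262:283])[0]+262; print('sd',y,r.mean(),len(r),[plane(b,(r.mean(),y),z).round(1)[:2] for z in(190,200)])
for uv in((229,185.5),(253,174),(269,165)): print('before',height(a,uv).round(1))
E
```

```text
t: 11.2
ee_pos: [488.9, -358.5, 173.9]
orientation: [-3.136, -0.164, 0.002]
ft_force: [-0.7, -0.2, -3.1]
width: 7.3
grasp_force: 30.0
sc 260 177.0 5 [600.3 -74.2 198.8]
sc 264 175.0 5 [603.7 -88.5 198.4]
sc 268 173.0 5 [ 607.1 -103.   198. ]
sd 180 271.5 4 [array([ 626.8, -179.3]), array([ 622.3, -159.4])]
sd 184 272.0 5 [array([ 621.7, -158.5]), array([ 617.3, -139. ])]
sd 188 272.0 5 [array([ 617.9, -138.2]), array([ 613.5, -119.1])]
sd 192 272.5 4 [array([ 613. , -118.7]), array([ 608.8, -100. ])]
sd 196 273.0 5 [array([608.4, -99.8]), array([604.2, -81.5])]
before [576.6  27.1 221.2]
before [594.9 -51.1 218.5]
before [ 608.2 -107.7  220.5]
```

```bash
python3 -m inch '[[[0,0,-40,0,0,0,0],[0,0,-80,0,0,0,0],[30,-34,-92,0,0,-0.03,0],[60,-68,-92,0,0,-0.06,0],[90,-102,-92,0,0,-0.09,0],[120,-136,-92,0,0,-0.125,0],[142,-160,-92,0,0,-0.125,0],[142,-160,-92,0,0,-0.125,0],[142,-160,-92,0,0,-0.125,0],[143,-180,-92,0,0,-0.125,0],[144,-200,-92,0,0,-0.125,0],[145,-220,-92,0,0,-0.125,0],[145,-240,-92,0,0,-0.125,0],[142,-258,-92,0,0,-0.125,0],[141,-266,-92,0,0,-0.125,0],[141,-266,-85,0,0,-0.125,0],[141,-266,-75,0,0,-0.125,0],[141,-266,-65,0,0,-0.125,0],[141,-266,-65,0,0,-0.125,0],[141,-266,-65,0,0,-0.125,0]]]'
```

```text
t: 13.3
ee_pos: [601.6, -80.2, 238.9]
orientation: [-3.121, -0.359, 0.002]
ft_force: [-1.1, -0.1, -2.0]
width: 7.3
grasp_force: 30.0
```

```bash
python3 -m inch '[[[0,0,7,0,0,0,0],[0,0,14,0,0,0,0],[0,0,20,0,0,0,0],[0,0,25,0,0,0,0],[0,0,29,0,0,0,0],[0,0,29,0,0,0,0],[0,0,29,0,0,0,0]]]'
cat > hh.py <<'E'
from h import *
def yel(c):
  h=cv2.cvtColor(c['f'],cv2.COLOR_RGB2HSV); return ((h[...,0]>20)&(h[...,0]<36)&(h[...,1]>150)&(h[...,2]>100))
def height(c,uv):
  o,d=ray(c,uv); n=np.array([.9737,.228,0]); p0=np.array([593.5,-45,0]); return o+d*(n@(p0-o))/(n@d)
def run():
  a=grab('scene'); ma=yel(a)
  for x in range(228,282,4):
    r=np.where(ma[150:225,x])[0]+150
    if len(r): print(x,r.mean().round(1),len(r),height(a,(x,r.mean())).round(1)[1:])
  return a
E
python3 -c "
from hh import *
run(); print(status.get_obs()['ft_force'])"
```

```text
t: 14.0
ee_pos: [601.8, -79.7, 210.8]
orientation: [-3.121, -0.36, 0.0]
ft_force: [-0.8, 0.7, -1.2]
width: 7.7
grasp_force: 30.8
228 196.0 1 [ 33.1 193.3]
232 200.4 7 [ 22.3 174.4]
236 194.0 5 [  8.2 186.7]
240 192.0 5 [ -4.9 186.2]
248 187.0 3 [-31.9 188.2]
252 185.5 4 [-45.4 186.2]
256 183.5 4 [-59.3 185.7]
260 182.0 3 [-73.4 183.7]
272 174.5 4 [-117.3  186.8]
276 171.0 7 [-132.6  190.9]
280 166.0 3 [-148.1  199.8]
[-0.21023753  0.04232418 -0.49880448]
```

```bash
python3 -m inch '[[[0,0,3,0,0,0,0],[0,0,6,0,0,0,0],[0,0,6,0,0,0,0],[0,0,6,0,0,0,0],[0,0,6,0,0,0,28],[0,0,6,0,0,0,28],[0,0,6,0,0,0,28],[0,0,6,0,0,0,28],[0,0,-4,0,0,0,28],[0,0,-24,0,0,0,28],[0,0,-64,0,0,0,28],[0,0,-110,0,0,0,28],[0,0,-110,0,0,0,28],[0,0,-110,0,0,0,28]]]'
python3 -c "
from hh import *
run()"
```

```text
t: 15.45
ee_pos: [602.4, -79.8, 322.6]
orientation: [3.12, 0.36, 0.005]
ft_force: [-0.4, 0.8, -0.1]
width: 24.9
grasp_force: 0.0
232 203.2 6 [ 23.1 166.5]
236 196.0 5 [  8.7 180.9]
240 194.0 5 [ -4.4 180.4]
244 194.0 1 [-17.2 174. ]
248 189.0 3 [-31.4 182.3]
252 188.0 5 [-44.9 178.8]
256 185.5 4 [-58.9 179.7]
260 183.5 4 [-73.1 179.2]
268 178.0 3 [-102.3  182.7]
272 176.5 4 [-117.1  180.6]
276 173.0 7 [-132.4  184.7]
280 167.5 4 [-148.   195.1]
```

```bash
python3 -m inch '[[[-15,-40,0,0,0,0,50],[-30,-80,0,0,0,0,50],[-45,-120,0,0,0,0,50],[-60,-160,0,0,0,0,50],[-69,-198,0,0,0,0,50],[-69,-198,30,0,0,0,50],[-69,-198,55,0,0,0,50],[-69,-198,75,0,0,0,50],[-69,-198,90,0,0,0,50],[-69,-198,99,0,0,0,50],[-69,-198,99,0,0,0,50],[-69,-198,99,0,0,0,50],[-69,-198,99,0,0,0,50]]]'
python3 - <<'E'
from hh import *
a=run(); b=grab('side'); w=grab('wrist')
for n,c in(('sc',a),('sd',b),('w',w)):
  h=cv2.cvtColor(c['f'],cv2.COLOR_RGB2HSV); m=(((h[...,0]<6)|(h[...,0]>174))&(h[...,1]>190)&(h[...,2]>120)).astype(np.uint8)
  k,l,s,ce=cv2.connectedComponentsWithStats(m)
  for i in range(1,k):
    if s[i,4]>12 and (n=='w' or(180<ce[i][0]<340 and 150<ce[i][1]<300)): print(n,s[i],ce[i].round(1))
print(proj(w,[[490,97.4,230]]))
E
```

```text
t: 16.8
ee_pos: [490.0, 97.4, 222.3]
orientation: [-3.121, -0.36, -0.002]
ft_force: [0.8, -0.0, -0.2]
width: 43.8
grasp_force: 0.0
232 224.0 1 [ 29.3 104.1]
236 196.0 5 [  8.7 180.9]
240 194.0 5 [ -4.4 180.4]
244 194.0 1 [-17.2 174. ]
248 189.0 3 [-31.4 182.3]
252 187.5 6 [-45.  180.3]
256 185.0 5 [-59.  181.2]
260 183.0 5 [-73.2 180.7]
268 178.0 3 [-102.3  182.7]
272 176.0 5 [-117.2  182.1]
276 172.5 8 [-132.4  186.3]
280 167.0 5 [-148.   196.7]
sc [214 206  12  16 135] [219.6 213.7]
sd [309 231   3  14  26] [310.1 236.4]
sd [271 237   7  10  41] [274.2 242.8]
w [299  74  31   6 140] [314.2  76.2]
w [299  92  59  16 606] [321.3  99.8]
w [ 302  223   32   77 2013] [318.  264.4]
[[323.04016782 272.26585468]]
```

```bash
python3 -m inch '[[[0,0,0,0,0,0,0],[0,0,0,0,0,0,0],[0,0,0,0,0,0,0],[0,0,0,0,0,0,0],[0,0,0,0,0,0,0],[0,0,7,0,0,0,0],[0,0,14,0,0,0,0],[0,0,21,0,0,0,0],[0,0,28,0,0,0,0],[0,0,34,0,0,0,0],[0,0,34,0,0,0,0],[0,0,34,0,0,0,0],[0,0,34,0,0,0,0]]]'
python3 - <<'E'
from hh import *
import pickle
a=grab('scene'); b=grab('side'); pickle.dump((a,b),open('d2.pkl','wb'))
for n,c in(('sc',a),('sd',b)):
  h=cv2.cvtColor(c['f'],cv2.COLOR_RGB2HSV); m=(((h[...,0]<6)|(h[...,0]>174))&(h[...,1]>190)&(h[...,2]>120)).astype(np.uint8)
  k,l,s,ce=cv2.connectedComponentsWithStats(m)
  for i in range(1,k):
    if s[i,4]>8 and (180<ce[i][0]<340 and 150<ce[i][1]<300): print(n,s[i],ce[i].round(1))
D=pickle.load(open('d0.pkl','rb'))
def big(f,x0,y0,w,h,k): return cv2.resize(f[y0:y0+h,x0:x0+w],(w*k,h*k),interpolation=cv2.INTER_CUBIC)
save('m1.png',np.vstack([np.hstack([big(D['scene']['f'],188,175,46,36,8),big(a['f'],188,190,46,36,8)]),np.hstack([big(b['f'],256,235,46,36,8),big(D['side']['f'],256,215,46,36,8)])]))
E
```

```text
t: 18.25
ee_pos: [489.0, 99.5, 187.3]
orientation: [-3.117, -0.36, 0.001]
ft_force: [-2.3, 13.7, -2.8]
width: 14.1
grasp_force: 30.0
sc [199 210   4   3  10] [200.2 211. ]
sc [221 220   7  14  69] [223.6 226.7]
sd [272 252   7  11  45] [275.4 257.9]
```

View pics/m1.png

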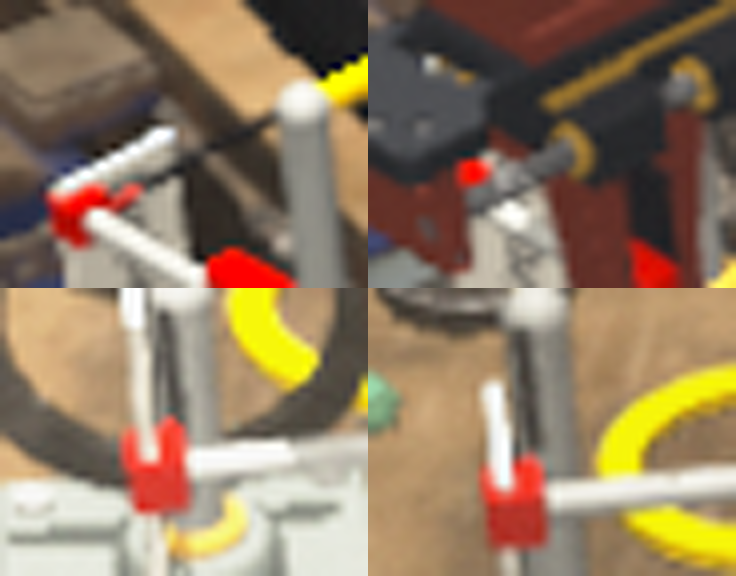

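The top-right panel has the gripper hiding the index. The bottom-left (side) panel shows the red index block lowered to px (275,258). I'll release, back off and measure marker against pointer numerically.

```bash
python3 -m inch '[[[0,0,0,0,0,0,50],[0,0,0,0,0,0,50],[0,0,0,0,0,0,50],[0,0,0,0,0,0,50],[0,0,0,0,0,0,50],[0,0,-30,0,0,0,50],[0,0,-70,0,0,0,50],[0,0,-110,0,0,0,50],[0,0,-150,0,0,0,50],[0,0,-150,0,0,0,50],[0,0,-150,0,0,0,50]]]'
cat > mm.py <<'E'
from hh import *
import pickle
a=grab('scene'); b=grab('side')
D=pickle.load(open('d0.pkl','rb'))
def meas(a,b):
  c={}
  for n,q in(('sc',a),('sd',b)):
    h=cv2.cvtColor(q['f'],cv2.COLOR_RGB2HSV); m=(((h[...,0]<6)|(h[...,0]>174))&(h[...,1]>190)&(h[...,2]>120)).astype(np.uint8)
    k,l,s,ce=cv2.connectedComponentsWithStats(m)
    L=[(s[i,4],ce[i]) for i in range(1,k) if 190<ce[i][0]<330 and 150<ce[i][1]<300 and s[i,4]>8]
    L=sorted(L,key=lambda t:-t[0])[:2]; c[n]=[p for _,p in L]; print(n,[(int(s),p.round(1)) for s,p in L])
  for j,n in enumerate(('tab','idx')):
    if min(len(c['sc']),len(c['sd']))>j: print(n,tri(a,c['sc'][j],b,c['sd'][j]))
  m=yel(a); z=[]; 
  for x in (236,240,252,256,260,272):
    r=np.where(m[150:225,x])[0]+150
    if len(r): z.append(height(a,(x,r.mean()))[2])
  print('arm',np.round(z,1))
  # post top (ball): light grey pixels top, in scene column ~226
  return c
print('before');meas(D['scene'],D['side']);print('now');c=meas(a,b)
E
python3 mm.py
```

```text
t: 19.45
ee_pos: [489.8, 97.3, 338.4]
orientation: [-3.121, -0.36, -0.003]
ft_force: [0.0, -0.2, -0.7]
width: 44.0
grasp_force: 0.0
before
sc [(142, array([219.4, 213.6])), (29, array([197.3, 201.1]))]
sd [(214, array([316.4, 237.3])), (42, array([274. , 242.4]))]
tab (array([490.16898767,  97.37165729, 215.74312594]), np.float64(1.9300081423150872))
idx (array([565.02266392, 116.72527397, 214.69889286]), np.float64(2.493423093415259))
arm [219.4 219.2 220.  221.2 221.  221.8]
now
sc [(123, array([220.9, 226.2])), (22, array([199.1, 213.3]))]
sd [(207, array([317.1, 253.1])), (44, array([275.5, 257.8]))]
tab (array([489.77483262,  97.45189405, 180.5453843 ]), np.float64(1.4052900654592801))
idx (array([564.71459321, 116.72299663, 180.19549485]), np.float64(1.847483124194031))
arm [180.9 180.4 180.3 181.2 180.7 182.1]
```

```bash
cat >> mm.py <<'E'
print('pointer')
for n,q,z0 in(('before',D['scene'],220),('now',a,181)):
  g=q['f'].astype(int).max(2); out=[]
  for s in np.arange(14,50,3):
    P=np.array([574-.228*s,37.7+.9737*s,z0]); u,v=proj(q,P)[0]; x=int(round(u)); lo=int(v)-6
    col=g[lo:lo+13,x]; wgt=np.clip(col.min()+35-col,0,None); vv=(wgt*np.arange(lo,lo+13)).sum()/wgt.sum()
    o,d=ray(q,(x,vv)); nn=np.array([.9737,.228,0]); p=o+d*(nn@(np.array([574,37.7,0])-o))/(nn@d)
    out.append((s,x,round(vv,1),int(col.min()),round(p[2],1)))
  print(n,*out,sep='\n ')
r=q['f'].astype(int)
print('strip top far end before',tri(D['scene'],(208.6,191.9),D['side'],(271.3,227.3)))
print('red idx z by scene only, plane through idx:',end=' ')
for q,p in((D['scene'],(197.3,201.1)),(a,c['sc'][1])):
  o,d=ray(q,p); nn=np.array([.9737,.228,0]); k=(nn@(np.array([564.9,116.7,0])-o))/(nn@d); print((o+d*k).round(1),end=' ')
E
python3 mm.py | sed -n '/pointer/,$p'
```

```text
pointer
before
 (np.int64(14), 221, np.float64(194.7), 54, np.float64(207.4))
 (np.int64(17), 220, np.float64(193.6), 55, np.float64(212.0))
 (np.int64(20), 219, np.float64(193.4), 44, np.float64(213.8))
 (np.int64(23), 218, np.float64(192.9), 42, np.float64(216.6))
 (np.int64(26), 217, np.float64(192.3), 39, np.float64(219.6))
 (np.int64(29), 216, np.float64(191.7), 39, np.float64(222.7))
 (np.int64(32), 215, np.float64(193.3), 45, np.float64(219.8))
 (np.int64(35), 214, np.float64(193.8), 44, np.float64(219.8))
 (np.int64(38), 213, np.float64(196.0), 49, np.float64(215.3))
 (np.int64(41), 212, np.float64(197.1), 41, np.float64(213.8))
 (np.int64(44), 211, np.float64(197.5), 46, np.float64(214.2))
 (np.int64(47), 210, np.float64(195.8), 34, np.float64(220.1))
now
 (np.int64(14), 223, np.float64(202.1), 64, np.float64(184.0))
 (np.int64(17), 222, np.float64(203.2), 62, np.float64(182.4))
 (np.int64(20), 221, np.float64(206.5), 56, np.float64(174.6))
 (np.int64(23), 220, np.float64(207.2), 51, np.float64(174.1))
 (np.int64(26), 219, np.float64(207.5), 53, np.float64(174.8))
 (np.int64(29), 218, np.float64(206.8), 49, np.float64(178.2))
 (np.int64(32), 217, np.float64(206.4), 52, np.float64(180.9))
 (np.int64(35), 216, np.float64(206.5), 48, np.float64(182.3))
 (np.int64(38), 215, np.float64(207.1), 45, np.float64(182.0))
 (np.int64(41), 214, np.float64(206.9), 49, np.float64(184.1))
 (np.int64(44), 213, np.float64(206.5), 52, np.float64(186.7))
 (np.int64(47), 212, np.float64(206.6), 49, np.float64(187.8))
strip top far end before (array([575.48192093,  81.81359696, 223.21061255]), np.float64(0.34747764470094555))
red idx z by scene only, plane through idx: [565.  116.5 216.2] [565.  116.3 181. ]
```

Pixel-level bias of 2–4 mm is possible. I'll get an absolute zero from the marker's top stop instead: re-grip the tab, raise it gently until it stops, then come down by the measured dip.

```bash
python3 -m inch '[[[0,-2,50,0,0,0,50],[0,-2,90,0,0,0,50],[0,-2,120,0,0,0,50],[0,-2,140,0,0,0,50],[0,-2,151,0,0,0,50],[0,-2,151,0,0,0,50],[0,-2,151,0,0,0,50],[0,-2,151,0,0,0,0],[0,-2,151,0,0,0,0],[0,-2,151,0,0,0,0],[0,-2,151,0,0,0,0],[0,-2,151,0,0,0,0],[0,-2,145,0,0,0,0],[0,-2,139,0,0,0,0],[0,-2,133,0,0,0,0],[0,-2,127,0,0,0,0],[0,-2,121,0,0,0,0],[0,-2,121,0,0,0,0],[0,-2,121,0,0,0,0],[0,-2,121,0,0,0,0]]]'
python3 -m inch '[[[0,0,-1,0,0,0,0],[0,0,-2,0,0,0,0],[0,0,-2,0,0,0,0],[0,0,-2,0,0,0,0]]]'
python3 -m inch '[[[0,0,-1,0,0,0,0],[0,0,-2,0,0,0,0],[0,0,-2,0,0,0,0],[0,0,-2,0,0,0,0]]]'
```

```text
t: 21.65
ee_pos: [489.2, 99.7, 217.4]
orientation: [-3.12, -0.36, -0.001]
ft_force: [-0.3, 5.7, 1.3]
width: 14.0
grasp_force: 30.0
t: 22.05
ee_pos: [489.2, 99.7, 219.1]
orientation: [-3.12, -0.36, -0.001]
ft_force: [1.0, 5.5, -0.4]
width: 13.8
grasp_force: 30.0
t: 22.45
ee_pos: [489.2, 99.7, 221.1]
orientation: [-3.12, -0.36, -0.001]
ft_force: [0.4, 5.0, -1.2]
width: 13.8
grasp_force: 30.0
```

```bash
for i in 1 2; do python3 -m inch '[[[0,0,-1,0,0,0,0],[0,0,-2,0,0,0,0],[0,0,-2,0,0,0,0],[0,0,-2,0,0,0,0]]]' | egrep 'ee_pos|ft'; done; python3 -c "
from workcell import status
print(status.get_obs()['ft_force'])"
```

```text
ee_pos: [489.2, 99.7, 223.1]
ft_force: [0.9, 4.7, -0.7]
ee_pos: [489.2, 99.6, 224.5]
ft_force: [1.9, 5.5, -7.3]
[ 1.86562446  5.48841345 -7.28271928]
```

```bash
python3 -m inch '[[[0,0,6,0,0,0,0],[0,0,12,0,0,0,0],[0,0,18,0,0,0,0],[0,0,24,0,0,0,0],[0,0,30,0,0,0,0],[0,0,36,0,0,0,0],[0,0,40,0,0,0,0],[0,0,40,0,0,0,0],[0,0,40,0,0,0,0],[0,0,40,0,0,0,0]]]'
python3 - <<'E'
from hh import *
import pickle
D=pickle.load(open('d0.pkl','rb')); a,b=grab('scene'),grab('side')
def soft(c): # yellowness: min(r,g)-b
  f=c['f'].astype(float); return np.clip((np.minimum(f[...,0],f[...,1])-f[...,2]-60)/120,0,1)
def cent(c,box):
  x0,y0,x1,y1=box; w=soft(c)[y0:y1,x0:x1]; Y,X=np.mgrid[y0:y1,x0:x1]; return (w*X).sum()/w.sum(),(w*Y).sum()/w.sum(),w.sum()
# scene column-wise soft centre -> arm height, dip
def prof(c,z):
  out=[]
  for s in np.r_[20:40:4,75:105:5,135:165:5]:
    P=np.array([574+.228*s,37.7-.9737*s,z]); u,v=proj(c,P)[0]; x=int(round(u)); y=int(v)
    w=soft(c)[y-6:y+7,x]; vv=(w*np.arange(y-6,y+7)).sum()/w.sum() if w.sum()>2 else np.nan
    o,d=ray(c,(x,vv)); n=np.array([.9737,.228,0]); out.append((o+d*(n@(np.array([574,37.7,0])-o))/(n@d))[2])
  return np.array(out)
p,q=prof(D['scene'],220),prof(a,181); print(p.round(1),q.round(1),(p-q).round(1),'median',np.nanmedian(p-q))
# side: top of the arm tip
for n,c in(('b',D['side']),('n',b)):
  w=soft(c)[155:215,262:283]; r=w.sum(1); print(n,[(155+i,round(r[i],1)) for i in np.where(r>.3)[0][:4]], (w[:15]*np.arange(262,283)).sum()/max(w[:15].sum(),1e-6))
for z in(243,203.5,): print(z,proj(b,[574+.228*190,37.7-.9737*190,z]))
E
```

```text
t: 24.25
ee_pos: [489.2, 99.7, 184.9]
orientation: [-3.12, -0.36, -0.0]
ft_force: [0.6, 5.0, -2.2]
width: 13.9
grasp_force: 30.0
[219.3 219.9 220.  219.9 220.  220.6 221.3 220.5 220.5 221.1 220.5 221.8
 221.8 221.2 221.8 221.8 221.2] [  nan   nan   nan   nan   nan   nan   nan   nan   nan 179.8 179.4   nan
   nan 182.8 181.  181.8 181.3] [ nan  nan  nan  nan  nan  nan  nan  nan  nan 41.3 41.1  nan  nan 38.4
 40.9 40.  39.9] median 40.46187917001231
b [(np.int64(167), np.float64(1.9)), (np.int64(168), np.float64(3.8)), (np.int64(169), np.float64(3.7)), (np.int64(170), np.float64(4.0))] 270.34219858156035
n [(np.int64(182), np.float64(0.9)), (np.int64(183), np.float64(3.2)), (np.int64(184), np.float64(4.3)), (np.int64(185), np.float64(4.4))] 0.0
243 [[271.29394517 165.46053823]]
203.5 [[272.53556556 181.01805911]]
```

```bash
python3 -m inch '[[[0,0,0,0,0,0,50],[0,0,0,0,0,0,50],[0,0,0,0,0,0,50],[0,0,0,0,0,0,50],[0,0,0,0,0,0,50],[0,0,-30,0,0,0,50],[0,0,-70,0,0,0,50],[0,0,-110,0,0,0,50],[0,0,-150,0,0,0,50],[0,0,-150,0,0,0,50],[0,0,-150,0,0,0,50]]]'
python3 mm.py | sed -n '/now/,/arm/p'
python3 - <<'E'
from hh import *
import pickle
D=pickle.load(open('d0.pkl','rb')); a=grab('scene'); b=grab('side')
def soft(c):
  f=c['f'].astype(float); return np.clip((np.minimum(f[...,0],f[...,1])-f[...,2]-60)/120,0,1)
def prof(c,z):
  out=[]
  for s in np.r_[18:40:3,60:100:4,135:165:4]:
    P=np.array([574+.228*s,37.7-.9737*s,z]); u,v=proj(c,P)[0]; x=int(round(u)); y=int(v)
    w=soft(c)[y-6:y+7,x]; vv=(w*np.arange(y-6,y+7)).sum()/w.sum() if w.sum()>3.3 else np.nan
    o,d=ray(c,(x,vv)); n=np.array([.9737,.228,0]); out.append((o+d*(n@(np.array([574,37.7,0])-o))/(n@d))[2])
  return np.array(out)
p,q=prof(D['scene'],220),prof(a,181); print((p-q).round(1),'median',np.nanmedian(p-q),np.nanmean(p-q))
# post top (pale ball) shift by vertical patch matching in both pictures
for n,c0,c1,(x,y) in(('scene',D['scene'],a,(225,186)),('side',D['side'],b,(277,217))):
  t=c0['f'][y-5:y+9,x-4:x+5]; reg=c1['f'][y-5:y+40,x-9:x+12]
  r=cv2.matchTemplate(cv2.resize(reg,None,fx=5,fy=5,interpolation=3),cv2.resize(t,None,fx=5,fy=5,interpolation=3),cv2.TM_CCOEFF_NORMED)
  _,m,_,l=cv2.minMaxLoc(r); du,dv=l[0]/5-5,l[1]/5
  # dip giving that row shift
  e=[proj(c1,[574,37.7,228-k])[0]-proj(c1,[574,37.7,228])[0] for k in(35,45)]
  print(n,m,du,dv,'dip',35+10*(dv-e[0][1])/(e[1][1]-e[0][1]))
E
```

```text
t: 25.45
ee_pos: [489.3, 99.3, 335.3]
orientation: [-3.121, -0.36, -0.003]
ft_force: [-0.9, 0.0, -0.0]
width: 44.1
grasp_force: 0.0
now
sc [(124, array([220.9, 226.9])), (23, array([199.8, 213.9]))]
sd [(204, array([317.1, 254.1])), (47, array([275.6, 258.8]))]
tab (array([489.76061306,  97.63841623, 178.4582956 ]), np.float64(1.4997528356710828))
idx (array([565.12352275, 115.29314767, 177.22130074]), np.float64(2.2594082372924107))
arm [180.9 180.4 180.3 181.2 180.7 182.1]
now
 (np.int64(14), 223, np.float64(202.0), 63, np.float64(184.1))
 (np.int64(17), 222, np.float64(203.3), 61, np.float64(182.1))
 (np.int64(20), 221, np.float64(206.5), 57, np.float64(174.5))
 (np.int64(23), 220, np.float64(207.2), 52, np.float64(173.9))
 (np.int64(26), 219, np.float64(207.4), 52, np.float64(175.0))
 (np.int64(29), 218, np.float64(206.8), 48, np.float64(178.3))
 (np.int64(32), 217, np.float64(206.4), 52, np.float64(181.0))
 (np.int64(35), 216, np.float64(206.4), 49, np.float64(182.4))
 (np.int64(38), 215, np.float64(207.2), 43, np.float64(181.9))
 (np.int64(41), 214, np.float64(206.9), 49, np.float64(184.1))
 (np.int64(44), 213, np.float64(206.5), 52, np.float64(186.7))
 (np.int64(47), 212, np.float64(206.7), 48, np.float64(187.8))
strip top far end before (array([575.48192093,  81.81359696, 223.21061255]), np.float64(0.34747764470094555))
red idx z by scene only, plane through idx: [565.  116.5 216.2] [565.3 114.8 178.3] [41.2 39.4 40.  40.3 40.  40.6 39.9 40.7  nan  nan  nan  nan 38.9 40.7
 40.3 40.9 39.9 41.   nan  nan  nan 38.5 40.9 40.2 39.7 40.2] median 40.204721483652406 40.17535733965389
scene 0.6807268261909485 -1.0 0.0 dip -0.8073322048648208
side 0.9042568802833557 1.0 18.0 dip 41.299093370590406
```

```bash
python3 -c "
from workcell import ctrl
print(ctrl.close_job())"
```

```text
the job is handed in; nothing more can be done
None
```

The job is handed in at about 25.5 s: both rings hang on the hook, which dipped about 40 mm by the camera measurements and stayed well clear of its 90 mm stop, and the red marker was released at 39.6 mm, level with the pointer to within about 1 mm.

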